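# Sort the tying table: spools, bead boxes and varnish bottle back into their trays

## Task

The fly-tying class is over: put the two thread spools, the two bead boxes and the varnish bottle away in the trays where each kind belongs - every tray already holds one of its kind. Stand each piece upright in a free bay, flat on the tray's floor, one piece to a bay, set down and not dropped, and do not shift the vise or the open fly box.

Things in the scene. Friction and masses are not known exactly. Their poses are not given: they have to be found in the camera images.
- spool_a_center (a point): thread spool standing upright on the table: white flanges, grey-olive thread, 28 mm across, 38 mm tall, 22 g; this point is its centre, 19 mm above its foot; z up the spool. The two spools are alike.
- spool_b_center (a point): thread spool standing upright on the table: white flanges, grey-olive thread, 28 mm across, 38 mm tall, 22 g; this point is its centre, 19 mm above its foot; z up the spool. The two spools are alike.
- beads_a_center (a point): small clear flip-top bead box full of small brown beads, white lid rim, standing on the table, 30 x 30 mm, 36 mm tall, 35 g; this point is its centre, 18 mm above its foot; x and y square to its sides, z up. The two boxes are alike.
- beads_b_center (a point): small clear flip-top bead box full of small brown beads, white lid rim, standing on the table, 30 x 30 mm, 36 mm tall, 35 g; this point is its centre, 18 mm above its foot; x and y square to its sides, z up. The two boxes are alike.
- bottle_center (a point): small amber glass varnish bottle with a paper band and black ribbed cap, standing on the table: body 34 mm across and 35 mm tall, then a cap 22 mm across up to 58 mm, 60 g; this point is its centre, 29 mm above its foot (still on the straight body, which runs to 30 mm); z up.
- spool_tray: fixed wooden tray 88 (x) x 166 (y) x 11 mm tall, one of three alike; origin under its centre on the table, z up. Walls 4 mm; three bays in a row along its y, centres at y = -54, 0, +54 mm, each 80 (x) x 50 (y) mm inside, cork floor 5 mm above the table. A spool like the loose ones stands mid-bay at y = -54 mm, top 43 mm above the table. It stays put. Free bays: y = 0 and +54 mm.
- bead_tray: fixed wooden tray 88 (x) x 166 (y) x 11 mm tall, one of three alike; origin under its centre on the table, z up. Walls 4 mm; three bays in a row along its y, centres at y = -54, 0, +54 mm, each 80 (x) x 50 (y) mm inside, cork floor 5 mm above the table. A bead box like the loose ones stands mid-bay at y = +54 mm, top 41 mm above the table. It stays put. Free bays: y = 0 and -54 mm.
- bottle_tray: fixed wooden tray 88 (x) x 166 (y) x 11 mm tall, one of three alike; origin under its centre on the table, z up. Walls 4 mm; three bays in a row along its y, centres at y = -54, 0, +54 mm, each 80 (x) x 50 (y) mm inside, cork floor 5 mm above the table. A bottle like the loose one stands mid-bay at y = 0, top 63 mm above the table. It stays put. Free bays: y = -54 and +54 mm, either will do.
- vise_edge (a point): fly-tying vise, a bystander to leave alone: dark steel base plate 110 (x) x 150 (y) x 10 mm, a post 40 mm to the base's +y side carrying a black head with steel jaws, about 200 mm tall, 1.6 kg; this point is the middle of the base's near edge (its -x side), 5 mm above the table; x points away from that edge across the base.
- fly_box_edge (a point): open black fly box lying flat, a bystander to leave alone: 235 (x) x 185 (y) mm over both halves, 24 mm tall, grey foam with flies, 0.5 kg; this point is the middle of its near edge (its -x side), 12 mm above the table; x points across the box.
Not all that is in view belongs to the job. Leave any turquoise look-alike of the bottle_tray alone.

How it is judged:
By the outcome, as a careful person would: the job done as asked, in the order asked, and still so for the second after the job is handed in, with the robot touching nothing.
It also fails if it takes over 120 s, if anything falls off the work surface, if the arm or the gripper's body presses on something with over 40 N, if the wrist force passes 120 N, or if a joint passes its speed limit or range.

## Robot

A 6-joint arm with a two-finger parallel gripper is mounted at the origin on the work surface. World frame = base frame: x ahead of the robot, y to its left, z up, the work surface at z = 0. Lengths are in m, angles in rad, forces in N, time in s.
With the tool pointing down it reaches from about 0.275 to 0.825 m from the base axis. Payload 4.9 kg.
Tool frame: the origin (TCP) lies midway between the tips of the shut fingers; the grasp point (between the pads) lies 19 mm behind it (arm.grasp_offset is the distance from the TCP to the grasp point, in m); z points along the fingers, y is the direction in which the jaws open and shut (so a half turn about z gives the same grasp; the last joint's range is limited). The gripper opens to 85 mm and grips with 20 to 120 N. Pads are 22 mm wide; open, the fingers measure 114 mm over their backs; the gripper's body (76 mm by 85 mm) begins 54 mm behind the grasp point. The pads swing forward as they close: fully open they stand 13 mm farther back than shut.
Start: joints at [-1.452, 0.326, -0.193, 1.052, 0, 1.437], TCP at [0.138, -0.533, 0.231] pointing down, gripper open.
Joint ranges: [-2.65, 2.65], [-0.97, 1.79], [-1.3, 1.35], [-1.93, 2.1], [-1.47, 1.37], [-3.14, 3.14]. Speed limits (rad/s): [2.57, 2.57, 3.14, 3.14, 3.14, 3.14].

## Interface

Orientations are given as a unit quaternion [x, y, z, w].
In Python, from workcell import arm gives the robot as it stands.
- The arm moves only by the tool move_arm, never from a script. Its argument "plan" is one flat list of numbers, 5 for each row, row after row: the shift along the world's x, y, z in mm, then the turn about the world's z in rad, then the opening, from 0 (shut) to 1 (fully open). In form: [tx, ty, tz, roll, gripper, tx, ty, tz, roll, gripper, ...]. A call has 1 to 12 rows; each row is the pose to reach, as a shift and turn from the pose measured when the call began; what a row does not reach only later rows make up. A row lasts 1/10 s, in which the tool goes at most 50 mm and 8.59 degrees, less where a joint would pass 70% of its speed; a pose out of reach is approached as far as the arm can. A call with a gripper value outside its range is refused whole. The fingers move at their own pace and stop on an object; "grip_force" is the grip in N (left out, the last holds). Time passes only in rows, so rows that repeat a pose let the fingers close. It gives the time, the measured TCP pose, the force and the opening at its end, in the units of the state.
- arm.get_state(): the state, without advancing time (a new reading comes with each control period).
- arm.capture(name): name is "side" or "top"; returns the picture (384x512x3 uint8, blue, green, red); there is no depth.
- arm.calibration(name): a dict with "K" (3x3 intrinsics, pixels), "R" (3x3) and "t" (3): a world point X has camera coordinates R X + t. Camera axes: x right, y down, z forward; pixel columns grow to the right and rows downward; lengths in m; the calibration is good to about 2 mm. A picture is of the moment at which its call begins. calibration takes no time and is no camera call.
- arm.sign_off(): hands the job in, once; it reports no verdict.
The state is a dict: "t": time; "q": joint angles; "dq": joint speeds; "tau": joint torques, N m; "eef_pos": TCP position; "tool_rot": TCP orientation; "wrist_force": force on the tool from outside, world axes, zero at the start; "moment": the same for the moment, N m; "opening": finger opening in m.
Only numpy, scipy, OpenCV 4.12 (cv2) and the standard library are available. Lean on these libraries where they do the work, as an engineer would, in place of code of your own. Each camera call takes 0.05 s, during which the arm holds its last target.

## Working session

There is one attempt and no reset: what is moved stays moved. The work goes in short steps, Python scripts to look and compute and a tool call to move; the robot and the scene stay as the last step left them, time stands still between calls to the robot, and variables do not carry over. Pictures are saved under pics/ and viewed, and the job is handed in when it is done.

Besides the shell and the picture viewer there is one more tool, called after "Emit:" as a command line: name --argument value ..., lists and objects as JSON in quotes. move_arm: Moves the arm, as the interface text tells. Its arguments: {"type":"object","properties":{"plan":{"type":"array","items":{"type":"number"}},"grip_force":{"type":"number"}},"required":["plan"]}

```bash
ls; mkdir -p pics
python3 - <<'E'
from workcell import arm
import cv2
for n in("side","top"):
    cv2.imwrite(f"pics/{n}0.png",arm.capture(n)); c=arm.calibration(n); print(n,c["K"],c["R"],c["t"])
print(arm.get_state(), arm.grasp_offset)
E
```

```text
pics
side [[383.21897211   0.         257.43349832]
 [  0.         383.21897211 195.85619318]
 [  0.           0.           1.        ]] [[-0.97864175 -0.2053716  -0.0091014 ]
 [-0.15921795  0.78522778 -0.59838698]
 [ 0.13003836 -0.58415737 -0.80115553]] [0.52112178 0.10400133 0.86501106]
top [[402.83842771   0.         254.02046864]
 [  0.         402.83842771 185.99015043]
 [  0.           0.           1.        ]] [[ 0.01422559 -0.99981004  0.01332348]
 [-0.99278865 -0.0157094  -0.11884407]
 [ 0.1190308  -0.01153677 -0.99282354]] [-0.02635852  0.54481695  1.07789502]
{'t': 0.1, 'q': array([-1.45221240e+00,  3.26891130e-01, -1.93495160e-01,  1.05198894e+00,
       -2.71111367e-06,  1.43661208e+00]), 'dq': array([ 0.00068948, -0.00261379,  0.00222522,  0.00106644,  0.00236984,
       -0.00126061]), 'tau': array([ 4.84018456e-04, -4.44239044e+01,  2.63037872e+01,  7.89933867e-03,
       -1.39198296e-04, -1.35123891e-06]), 'eef_pos': array([ 0.13750292, -0.53199314,  0.23056422]), 'tool_rot': array([ 9.92023847e-01,  1.26047862e-01,  4.80228448e-06, -7.89439780e-04]), 'wrist_force': array([ 0.02553091,  0.80814345, -1.01195494]), 'moment': array([ 0.04498226, -0.02238457, -0.01267245]), 'opening': 0.08534913924973128} 0.0187
```

View pics/side0.png

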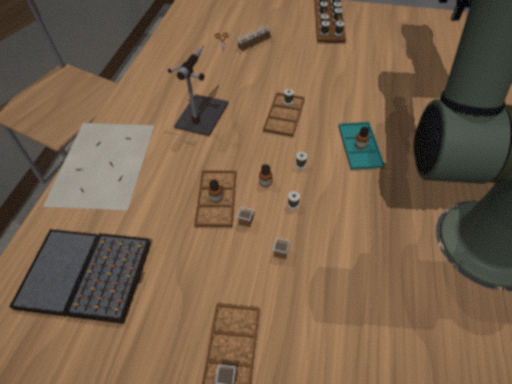

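View pics/top0.png

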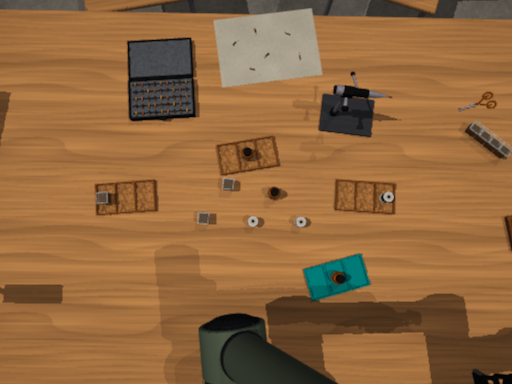

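Run:
```python
import cv2
t=cv2.imread("pics/top0.png"); s=cv2.imread("pics/side0.png")
cv2.imwrite("pics/t1.png",cv2.resize(t[125:245,85:285],None,fx=4,fy=4,interpolation=cv2.INTER_CUBIC))
cv2.imwrite("pics/t2.png",cv2.resize(t[125:305,225:405],None,fx=3.3,fy=3.3,interpolation=cv2.INTER_CUBIC))
cv2.imwrite("pics/s1.png",cv2.resize(s[80:265,185:395],None,fx=3.2,fy=3.2,interpolation=cv2.INTER_CUBIC))
```

```text
(no output)
```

View pics/t1.png

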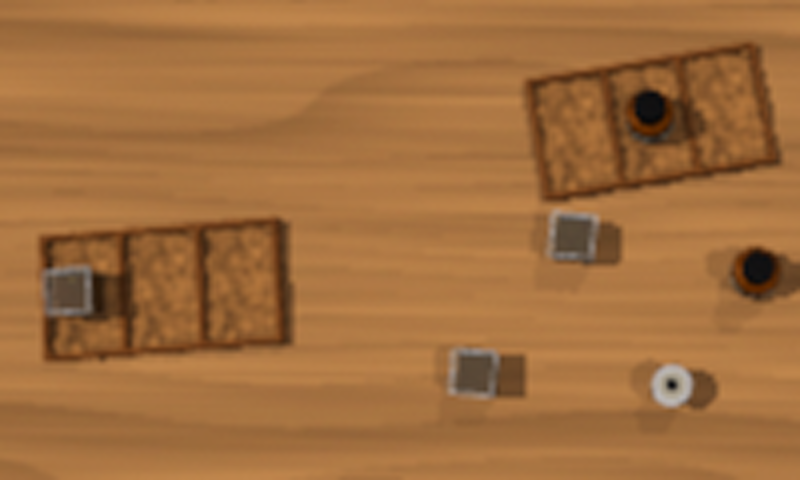

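View pics/t2.png

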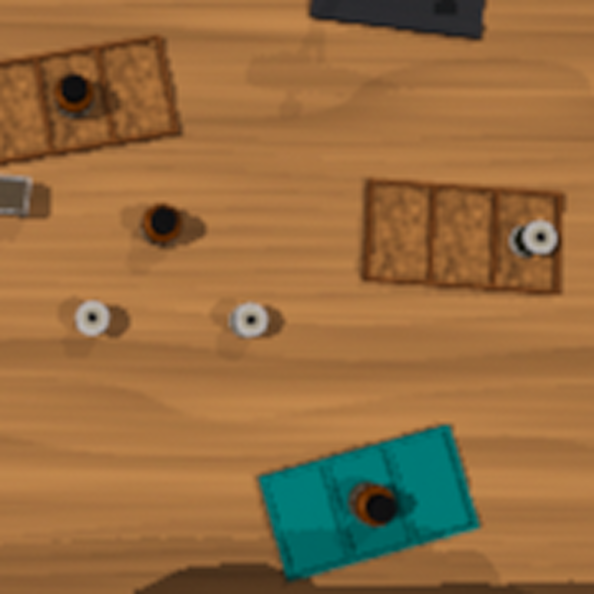

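View pics/s1.png

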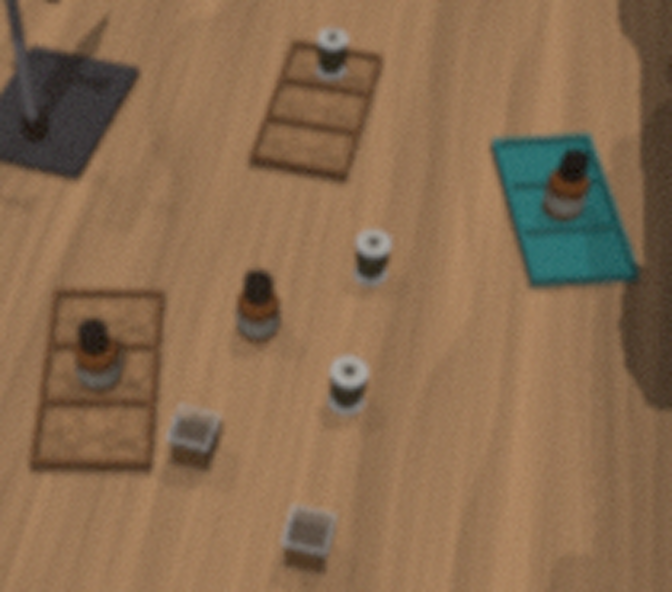

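```bash
cat > h.py <<'E'
import numpy as np, cv2
from workcell import arm
C={n:arm.calibration(n) for n in("side","top")}
def ray(n,u,v,z):
    c=C[n]; d=c["R"].T@np.linalg.solve(c["K"],[u,v,1.]); o=-c["R"].T@c["t"]
    return (o+d*(z-o[2])/d[2])[:2]
def proj(n,X):
    c=C[n]; p=c["K"]@(c["R"]@np.asarray(X,float)+c["t"]); return p[:2]/p[2]
def blobs(mask,amin,amax):
    k,l,st,ce=cv2.connectedComponentsWithStats(mask.astype(np.uint8))
    return [(i,l==i,st[i],ce[i]) for i in range(1,k) if amin<=st[i][4]<=amax]
E
python3 - <<'E'
from h import *
t=cv2.imread("pics/top0.png"); hsv=cv2.cvtColor(t,cv2.COLOR_BGR2HSV).astype(int)
H,S,V=hsv[...,0],hsv[...,1],hsv[...,2]
roi=np.zeros(H.shape,bool); roi[130:245,85:405]=1
print("white/grey")
for i,m,st,ce in blobs((S<60)&(V>70)&roi,20,400):
    pts=np.argwhere(m)[:,::-1].astype(np.float32); r=cv2.minAreaRect(pts)
    print(st,ce.round(2),r, ray("top",*ce,.037).round(4))
print("dark cap")
for i,m,st,ce in blobs((V<60)&roi,10,400): print(st,ce.round(2),ray("top",*ce,.058).round(4))
print("tray dark rim")
for i,m,st,ce in blobs((V<135)&(S>110)&roi,100,4000):
    pts=np.argwhere(m)[:,::-1].astype(np.float32); r=cv2.minAreaRect(pts)
    b=cv2.boxPoints(r); w=np.array([ray("top",*p,.011) for p in b])
    print(st,r,w.round(4).tolist(),np.linalg.norm(np.roll(w,-1,0)-w,axis=1).round(3),w.mean(0).round(4))
cv2.imwrite("pics/m.png",np.where(((V<135)&(S>110)&roi)[...,None],t,255)[125:250,80:410].repeat(2,0).repeat(2,1))
E
```

```text
white/grey
[ 97 192  11  12  48] [103.73 196.85] ((102.0, 197.5), (11.0, 10.0), 90.0) [0.5084 0.3908]
[380 192  14  10  98] [387.04 196.77] ((386.5, 196.5), (9.0, 13.0), 90.0) [ 0.5206 -0.3843]
[248 216  10  11  79] [252.56 220.99] ((252.5, 221.0), (10.0, 9.0), 90.0) [ 0.4488 -0.0155]
[295 217  11  10  89] [300.13 221.64] ((300.0, 221.5), (9.0, 10.0), 90.0) [ 0.4489 -0.145 ]
dark cap
[321 130  50   7 187] [352.54 131.83] [ 0.6962 -0.2863]
[244 148   8   8  53] [247.21 151.45] [0.6365 0.002 ]
[271 188   8   8  53] [274.32 191.58] [ 0.5278 -0.0727]
[108 194   3   9  25] [109.08 197.72] [0.5044 0.3688]
[381 195   5   7  12] [382.42 198.42] [ 0.5139 -0.3644]
tray dark rim
[216 136  65  40 947] ((247.5811004638672, 155.48648071289062), (31.729005813598633, 60.82762908935547), 80.53767395019531) [[0.6638, 0.0942], [0.6958, -0.0762], [0.6055, -0.0917], [0.5742, 0.0772]] [0.173 0.092 0.172 0.091] [0.6348 0.0009]
[ 95 179  63  37 867] ((125.9769515991211, 197.18463134765625), (32.18225860595703, 62.24821472167969), 85.8150863647461) [[0.5479, 0.4301], [0.5635, 0.2575], [0.4736, 0.2471], [0.4584, 0.4181]] [0.173 0.091 0.172 0.09 ] [0.5109 0.3382]
[334 179  62  36 823] ((364.48455810546875, 196.73233032226562), (61.06443786621094, 31.729564666748047), 3.814074993133545) [[0.4821, -0.2403], [0.5716, -0.2471], [0.5628, -0.4197], [0.4733, -0.4112]] [0.09  0.173 0.09  0.171] [ 0.5225 -0.3296]
[266 187  22  14 170] ((276.60003662109375, 194.30001831054688), (19.230182647705078, 13.416407585144043), 26.56505012512207) [[0.52, -0.0496], [0.5541, -0.0661], [0.5306, -0.1147], [0.4966, -0.098]] [0.038 0.054 0.038 0.054] [ 0.5253 -0.0821]
```

View pics/m.png

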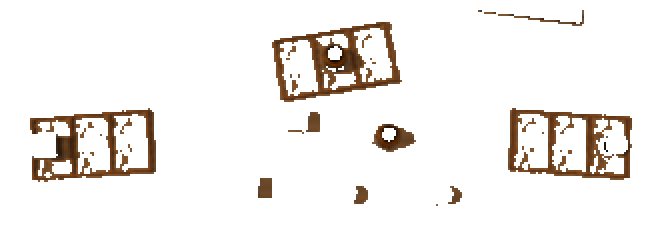

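Run:
```python
from h import *
for n,zz in(("top",1),("side",1)):
    t=cv2.imread(f"pics/{n}0.png"); t=cv2.resize(t,None,fx=4,fy=4,interpolation=cv2.INTER_CUBIC)
    hsv=cv2.cvtColor(t,cv2.COLOR_BGR2HSV).astype(int); H,S,V=hsv[...,0],hsv[...,1],hsv[...,2]
    roi=np.zeros(H.shape,bool)
    if n=="top": roi[130*4:245*4,85*4:405*4]=1
    else: roi[85*4:384*4,190*4:330*4]=1
    print(n)
    for i,m,st,ce in blobs((S<(95 if n=="top" else 70))&(V>70)&roi,600,5000):
        pts=np.argwhere(m)[:,::-1].astype(np.float32); r=cv2.minAreaRect(pts)
        b=(cv2.boxPoints(r)+.5)/4-.5; w=np.array([ray(n,*p,.037) for p in b])
        c=(ce+.5)/4-.5
        print(st[4],c.round(1),"ang",round(r[2],1),np.array(r[1]).round()/4,"cen",ray(n,*c,.037).round(4),"mean",w.mean(0).round(4),np.linalg.norm(np.roll(w,-1,0)-w,axis=1).round(3), np.degrees(np.arctan2(*(w[1]-w[0])[::-1])).round(1))
p=[(.5278,-.0727)]
for q in p:
  for z in(0,.03,.058): print(proj("side",[*q,z]).round(1))
```

```text
top
1847 [227.9 183.5] ang 3.9 [12.5  12.25] cen [0.5505 0.0536] mean [0.5504 0.054 ] [0.034 0.034 0.034 0.034] -2.5
1482 [101.8 197.2] ang 88.2 [12.25 12.25] cen [0.5073 0.3959] mean [0.5069 0.3963] [0.033 0.034 0.033 0.034] -87.3
1746 [386.8 196.7] ang 85.2 [10.5  14.75] cen [ 0.5206 -0.3836] mean [ 0.5208 -0.3818] [0.041 0.029 0.041 0.029] -84.4
1342 [203.1 217.6] ang 4.8 [12.25 12.  ] cen [0.456  0.1188] mean [0.4556 0.1191] [0.033 0.033 0.033 0.033] -3.0
1443 [252.6 221. ] ang 90.0 [10.75 10.5 ] cen [ 0.4488 -0.0156] mean [ 0.4488 -0.0157] [0.029 0.029 0.028 0.029] -89.1
1593 [300.  221.6] ang 90.0 [10.75 12.  ] cen [ 0.449  -0.1447] mean [ 0.4493 -0.1443] [0.033 0.029 0.033 0.029] -89.2
side
1332 [192.4 102.5] ang 0.0 [12.75 31.5 ] cen [ 0.7843 -0.2882] mean [ 0.7778 -0.3019] [0.141 0.039 0.141 0.036] -72.1
1012 [288.5  92. ] ang 0.0 [10.   7.5] cen [ 0.5202 -0.3887] mean [ 0.5197 -0.3885] [0.035 0.03  0.035 0.029] -80.5
1455 [301.3 155.9] ang 90.0 [ 9.75 11.25] cen [ 0.4479 -0.1431] mean [ 0.448 -0.143] [0.029 0.034 0.028 0.034] -168.6
710 [265.  182.1] ang 90.0 [ 5.5  11.75] cen [ 0.5219 -0.0407] mean [ 0.522  -0.0408] [0.029 0.017 0.028 0.017] -168.6
1802 [293.6 196.1] ang 24.0 [12.25 11.25] cen [ 0.4478 -0.0127] mean [ 0.448  -0.0129] [0.033 0.03  0.032 0.029] -100.1
750 [215.6 197.7] ang 83.5 [ 5.75 13.  ] cen [0.6265 0.0284] mean [0.6269 0.0279] [0.03  0.017 0.03  0.017] -160.4
682 [292.6 206.6] ang 3.4 [11.25  6.25] cen [0.4457 0.0175] mean [0.4457 0.0165] [0.017 0.026 0.017 0.026] -83.5
2453 [245. 214.] ang 14.8 [15.25 13.25] cen [0.5485 0.0595] mean [0.5491 0.0582] [0.036 0.036 0.036 0.035] -88.8
3020 [281.1 245.5] ang 14.0 [15.5 14. ] cen [0.4542 0.1235] mean [0.4545 0.1231] [0.035 0.033 0.034 0.033] -91.9
[265.1 181.3]
[265.2 173.7]
[265.3 166.2]
```

Emit:
move_arm --plan '[311, 387, -100, 1.265, 1, 311, 387, -100, 1.265, 1, 311, 387, -100, 1.265, 1, 311, 387, -100, 1.265, 1, 311, 387, -100, 1.265, 1, 311, 387, -100, 1.265, 1, 311, 387, -100, 1.265, 1, 311, 387, -100, 1.265, 1, 311, 387, -100, 1.265, 1, 311, 387, -100, 1.265, 1, 311, 387, -100, 1.265, 1, 311, 387, -100, 1.265, 1]' --grip_force 25

```text
t: 1.3
eef_pos: [0.4485, -0.1437, 0.13]
tool_rot: [0.724, 0.689, -0.001, -0.001]
wrist_force: [0.4, -0.7, 0.1]
opening: 0.0855
```

Emit:
move_arm --plan '[0, -1, -50, 0, 0.7, 0, -1, -90, 0, 0.7, 0, -1, -120, 0, 0.7, 0, -1, -121, 0, 0.7, 0, -1, -121, 0, 0.7, 0, -1, -121, 0, 0, 0, -1, -121, 0, 0, 0, -1, -121, 0, 0, 0, -1, -121, 0, 0, 0, -1, -121, 0, 0, 0, -1, -121, 0, 0, 0, -1, -121, 0, 0]'

```text
t: 2.5
eef_pos: [0.4498, -0.1457, 0.0107]
tool_rot: [0.724, 0.689, -0.001, 0.001]
wrist_force: [-0.8, -1.2, 6.6]
opening: 0.0273
```

```bash
cat > look.py <<'E'
import sys
from h import *
k=sys.argv[1]
def crop(n,x0,y0,w,h): 
    im=arm.capture(n)[y0:y0+h,x0:x0+w]; return cv2.resize(im,(int(w*300/h),300),interpolation=cv2.INTER_CUBIC)
a=sys.argv[2:]
im=crop("side",*map(int,a[:4])); im2=crop("top",*map(int,a[4:8]))
cv2.imwrite(f"pics/{k}.png",np.hstack([im,im2]))
s=arm.get_state(); print(s["t"],s["eef_pos"],s["opening"],s["wrist_force"])
E
python3 look.py l1 220 70 130 110 220 130 150 130
```

```text
2.6 [ 0.44981275 -0.14566236  0.01074494] 0.027320675328192337 [-1.62226872 -0.83835024  6.96550215]
```

View pics/l1.png

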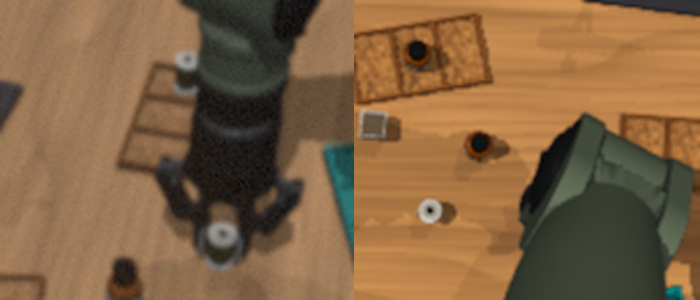

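Emit:
move_arm --plan '[0, 0, 40, 0, 0, 0, 0, 80, 0, 0, 20, -46, 80, 0, 0, 38, -92, 80, 0, 0, 56, -138, 80, 0, 0, 73, -184, 80, 0, 0, 73, -184, 80, 0, 0, 73, -184, 80, 0, 0, 73, -184, 50, 0, 0, 73, -184, 25, 0, 0, 73, -184, 15, 0, 0, 73, -184, 15, 0, 0]'

```text
t: 3.8
eef_pos: [0.5214, -0.3275, 0.0247]
tool_rot: [0.724, 0.69, -0.001, -0.001]
wrist_force: [0.1, 0.2, -0.2]
opening: 0.0273
```

```bash
python3 look.py l2 220 50 130 110 300 130 150 130
```

```text
3.9 [ 0.52316822 -0.32927133  0.02677098] 0.027081405568732828 [-0.02772907  0.41809202  0.71949557]
```

View pics/l2.png

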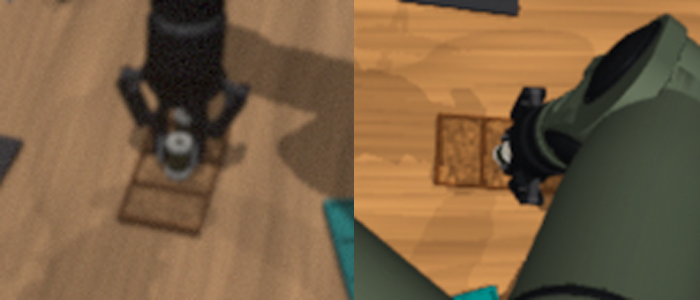

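Emit:
move_arm --plan '[0, 0, -4, 0, 0, 0, 0, -7, 0, 0, 0, 0, -9, 0, 0, 0, 0, -10, 0, 0, 0, 0, -11, 0, 0, 0, 0, -11, 0, 0]'

```text
t: 4.5
eef_pos: [0.5231, -0.3293, 0.0158]
tool_rot: [0.724, 0.69, -0.001, 0.001]
wrist_force: [-0.5, -0.5, -0.2]
opening: 0.0268
```

Emit:
move_arm --plan '[0, 0, -0.5, 0, 0, 0, 0, -1, 0, 0, 0, 0, -1, 0, 0]'

```text
t: 4.8
eef_pos: [0.5232, -0.3293, 0.0158]
tool_rot: [0.724, 0.69, -0.001, 0.001]
wrist_force: [-1.5, 1.8, 7.7]
opening: 0.0272
```

Emit:
move_arm --plan '[0, 0, 0, 0, 0.5, 0, 0, 0, 0, 0.5, 0, 0, 0, 0, 0.5, 0, 0, 0, 0, 0.5, 0, 0, 20, 0, 0.5, 0, 0, 50, 0, 0.5, 0, 0, 90, 0, 0.6, 0, 0, 120, 0, 0.7, 0, 0, 120, 0, 0.7]'

```text
t: 5.7
eef_pos: [0.5258, -0.3314, 0.1407]
tool_rot: [0.724, 0.69, -0.0, 0.005]
wrist_force: [0.6, -0.8, 0.3]
opening: 0.0598
```

```bash
python3 look.py l3 220 50 130 110 300 130 150 130
```

```text
5.8 [ 0.52352689 -0.32961931  0.13628435] 0.05957049448163248 [-0.1318379   0.8696988  -0.85306911]
```

View pics/l3.png

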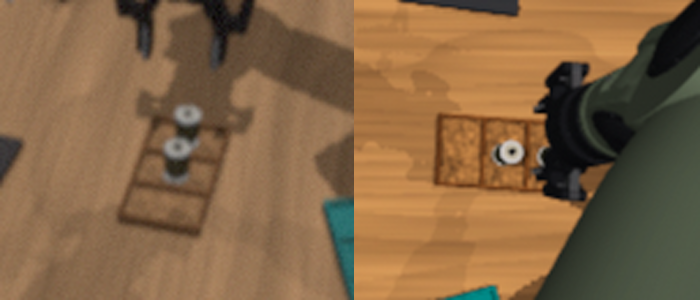

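Emit:
move_arm --plan '[-75, 314, -16, 0, 0.7, -75, 314, -16, 0, 0.7, -75, 314, -16, 0, 0.7, -75, 314, -16, 0, 0.7, -75, 314, -16, 0, 0.7, -75, 314, -16, 0, 0.7, -75, 314, -16, 0, 0.7, -75, 314, -16, 0, 0.7, -75, 314, -60, 0, 0.7, -75, 314, -100, 0, 0.7, -75, 314, -100, 0, 0.7]'

```text
t: 6.9
eef_pos: [0.444, -0.0156, 0.0318]
tool_rot: [0.724, 0.689, -0.004, -0.002]
wrist_force: [-0.2, 0.2, 0.1]
opening: 0.0597
```

```bash
python3 look.py l4 220 130 130 110 200 140 150 130
```

```text
7.0 [ 0.44748351 -0.0161221   0.03567823] 0.05969659370825052 [1.02112224 0.6356913  0.72247985]
```

View pics/l4.png

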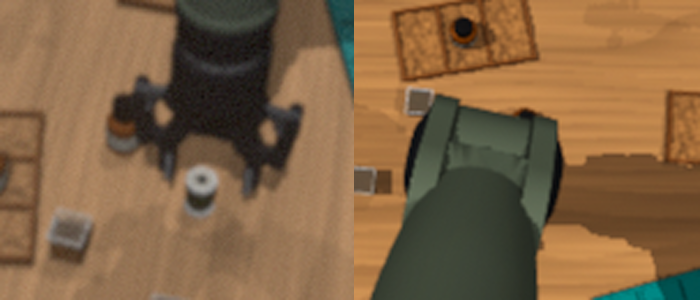

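Emit:
move_arm --plan '[1, 1, -15, 0, 0.7, 1, 1, -25, 0, 0.7, 1, 1, -25, 0, 0.7, 1, 1, -26, 0, 0, 1, 1, -26, 0, 0, 1, 1, -26, 0, 0, 1, 1, -26, 0, 0, 1, 1, -26, 0, 0, 1, 1, -26, 0, 0]'

```text
t: 7.9
eef_pos: [0.449, -0.0153, 0.0105]
tool_rot: [0.724, 0.689, -0.001, 0.001]
wrist_force: [-1.2, 0.3, 7.7]
opening: 0.0271
```

Emit:
move_arm --plan '[0, 0, 45, 0, 0, 0, 0, 85, 0, 0, 14, -48, 85, 0, 0, 28, -96, 85, 0, 0, 42, -144, 85, 0, 0, 56, -192, 85, 0, 0, 70, -238, 85, 0, 0, 77, -261, 85, 0, 0, 77, -261, 85, 0, 0, 77, -261, 45, 0, 0, 77, -261, 16, 0, 0, 77, -261, 16, 0, 0]'

```text
t: 9.1
eef_pos: [0.5225, -0.2732, 0.0227]
tool_rot: [0.724, 0.69, -0.002, -0.003]
wrist_force: [-1.0, 0.7, -0.8]
opening: 0.0273
```

```bash
python3 look.py l5 220 50 130 110 300 130 150 130
```

```text
9.2 [ 0.5255396  -0.27523292  0.02661121] 0.0273465490951634 [0.04159025 0.0222014  0.14780651]
```

View pics/l5.png

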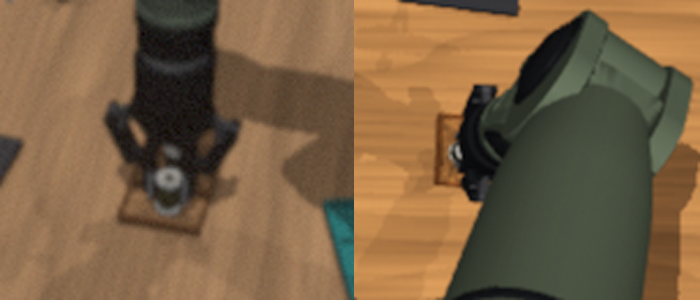

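Emit:
move_arm --plan '[0, -0.5, -4, 0, 0, 0, -0.5, -7, 0, 0, 0, -0.5, -9, 0, 0, 0, -0.5, -10.5, 0, 0, 0, -0.5, -11.5, 0, 0, 0, -0.5, -12, 0, 0, 0, -0.5, -12, 0, 0]'

```text
t: 9.9
eef_pos: [0.5257, -0.2758, 0.0155]
tool_rot: [0.724, 0.69, -0.002, 0.0]
wrist_force: [-2.0, 0.6, 6.7]
opening: 0.0277
```

Emit:
move_arm --plan '[0, 0, 0, 0, 0.5, 0, 0, 0, 0, 0.5, 0, 0, 0, 0, 0.5, 0, 0, 0, 0, 0.5, 0, 0, 20, 0, 0.5, 0, 0, 60, 0, 0.5, 0, 0, 100, 0, 0.8, 2, 50, 120, 0, 0.8, 2, 100, 120, 0, 0.8, 2, 150, 120, 0, 0.8, 2, 203, 110, 0, 0.8, 2, 203, 110, 0, 0.8]'

```text
t: 11.1
eef_pos: [0.5261, -0.0679, 0.1248]
tool_rot: [0.722, 0.692, -0.002, -0.001]
wrist_force: [0.1, 0.1, 0.0]
opening: 0.0682
```

```bash
python3 look.py l6 200 70 150 130 240 130 160 130
```

```text
11.2 [ 0.52728243 -0.07126011  0.12526412] 0.06830879396724202 [-0.47017943  0.74427455  0.20092009]
```

View pics/l6.png

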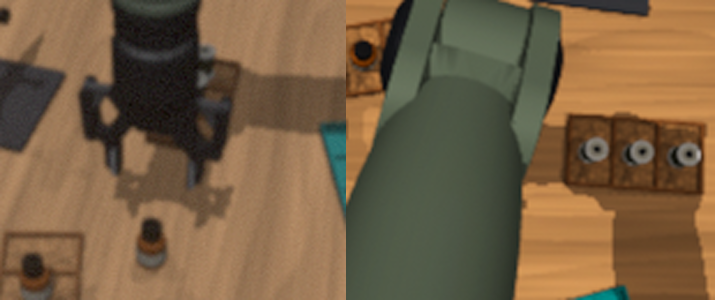

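Emit:
move_arm --plan '[0.5, -1.5, -30, 0.12, 0.8, 0.5, -1.5, -60, 0.23, 0.8, 0.5, -1.5, -95, 0.23, 0.8, 0.5, -1.5, -117, 0.23, 0.8, 0.5, -1.5, -119, 0.23, 0.8, 0.5, -1.5, -119, 0.23, 0, 0.5, -1.5, -119, 0.23, 0, 0.5, -1.5, -119, 0.23, 0, 0.5, -1.5, -119, 0.23, 0, 0.5, -1.5, -119, 0.23, 0, 0.5, -1.5, -119, 0.23, 0]' --grip_force 30

```text
t: 12.3
eef_pos: [0.5293, -0.0736, 0.0078]
tool_rot: [0.639, 0.769, -0.002, 0.002]
wrist_force: [0.0, -2.0, 6.4]
opening: 0.0334
```

Emit:
move_arm --plan '[0, 0, 45, 0, 0, 0, 0, 85, 0, 0, 40, 8, 85, 0, 0, 80, 16, 85, 0, 0, 116, 23, 85, 0, 0, 116, 23, 85, 0, 0, 116, 23, 85, 0, 0, 116, 23, 45, 0, 0, 116, 23, 18, 0, 0, 116, 23, 18, 0, 0]'

```text
t: 13.3
eef_pos: [0.6398, -0.05, 0.0218]
tool_rot: [0.639, 0.769, -0.004, -0.002]
wrist_force: [-0.7, -0.4, -0.5]
opening: 0.0332
```

```bash
python3 look.py l7 180 110 150 130 200 90 160 130
```

```text
13.4 [ 0.6438098  -0.05069377  0.02597708] 0.033022868866702075 [1.02815729 0.30199678 0.15560519]
```

View pics/l7.png

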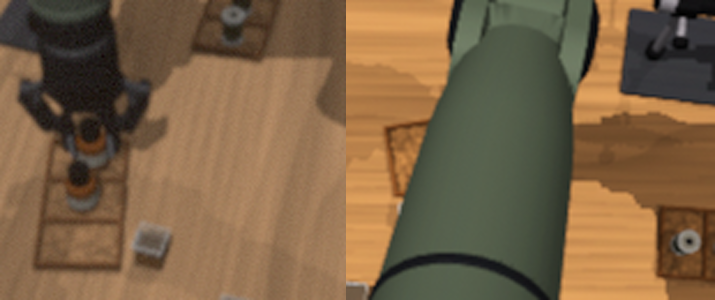

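Emit:
move_arm --plan '[1, 0, -5, 0, 0, 1, 0, -8, 0, 0, 1, 0, -11, 0, 0, 1, 0, -12.5, 0, 0, 1, 0, -13.5, 0, 0, 1, 0, -14, 0, 0, 1, 0, -14, 0, 0]'

```text
t: 14.1
eef_pos: [0.6449, -0.0507, 0.0128]
tool_rot: [0.639, 0.769, -0.002, 0.001]
wrist_force: [-2.8, 0.6, 4.8]
opening: 0.0332
```

Emit:
move_arm --plan '[0, 0, 0, 0, 0.54, 0, 0, 0, 0, 0.54, 0, 0, 0, 0, 0.54, 0, 0, 0, 0, 0.54, 0, 0, 20, 0, 0.54, 0, 0, 60, 0, 0.54, 0, 0, 100, 0, 0.8, 0, 0, 125, 0, 0.8, 0, 0, 125, 0.15, 0.8, 0, 0, 125, 0.3, 0.8, 0, 0, 125, 0.45, 0.8]'

```text
t: 15.2
eef_pos: [0.645, -0.0507, 0.1382]
tool_rot: [0.449, 0.894, -0.002, 0.002]
wrist_force: [-1.2, -0.3, -0.1]
opening: 0.0683
```

```bash
python3 look.py l8 180 110 150 130 200 90 160 130
```

```text
15.3 [ 0.64481201 -0.05068476  0.13783126] 0.06849449132283524 [ 0.5412146  -0.06542802 -0.43376708]
```

View pics/l8.png

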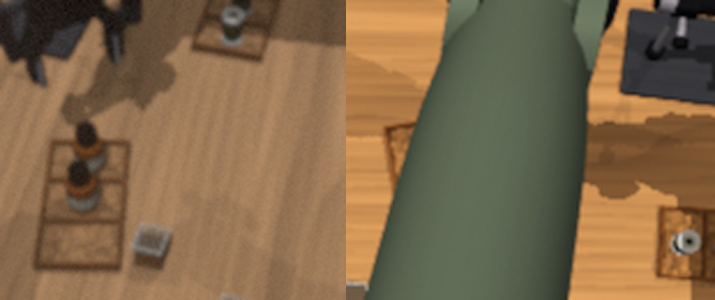

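Emit:
move_arm --plan '[-30, 35, 0, 0.15, 0.8, -65, 70, 0, 0.3, 0.8, -95, 105, 0, 0.45, 0.8, -95, 105, 0, 0.6, 0.8, -95, 105, 0, 0.75, 0.8, -95, 105, 0, 0.887, 0.8, -95, 105, -40, 0.887, 0.8, -95, 105, -80, 0.887, 0.8, -95, 105, -80, 0.887, 0.8]'

```text
t: 16.2
eef_pos: [0.5454, 0.0544, 0.0534]
tool_rot: [0.027, 1.0, -0.001, -0.002]
wrist_force: [-0.6, -0.5, 0.3]
opening: 0.0685
```

```bash
python3 look.py l9 180 130 150 130 170 120 160 130
```

```text
16.3 [0.54916351 0.05432859 0.05779197] 0.0684046227926242 [ 0.36511624 -0.38989184 -0.05286342]
```

View pics/l9.png

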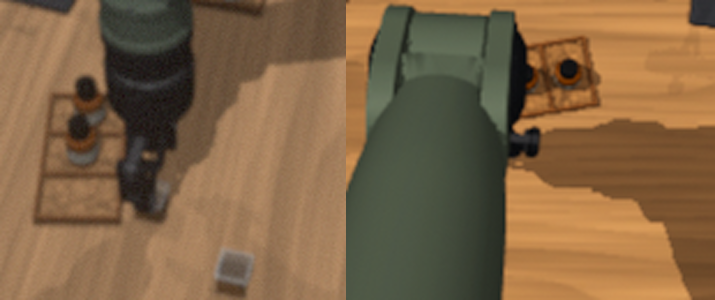

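Emit:
move_arm --plan '[0, 0, -20, 0, 0.8, 0, 0, -40, 0, 0.8, 0, 0, -48, 0, 0.8, 0, 0, -48, 0, 0.8, 0, 0, -48, 0, 0, 0, 0, -48, 0, 0, 0, 0, -48, 0, 0, 0, 0, -48, 0, 0, 0, 0, -48, 0, 0, 0, 0, -48, 0, 0]'

```text
t: 17.3
eef_pos: [0.5503, 0.0544, 0.0111]
tool_rot: [0.026, 1.0, -0.001, 0.003]
wrist_force: [-0.1, -0.2, 6.3]
opening: 0.0295
```

Emit:
move_arm --plan '[0, 0, 45, 0, 0, 0, 0, 85, 0, 0, -5, 40, 85, -0.14, 0, -10, 75, 85, -0.28, 0, -15, 110, 85, -0.43, 0, -20, 145, 85, -0.57, 0, -25, 180, 85, -0.72, 0, -30, 215, 85, -0.86, 0, -35, 250, 85, -1.0, 0, -39, 286, 85, -1.15, 0, -39, 286, 85, -1.3, 0, -39, 286, 85, -1.445, 0]'

```text
t: 18.5
eef_pos: [0.5107, 0.3417, 0.096]
tool_rot: [0.682, 0.731, -0.002, 0.001]
wrist_force: [-0.5, -0.1, -0.0]
opening: 0.0291
```

Emit:
move_arm --plan '[0, 0, 0, 0, 0, 0, 0, 0, 0, 0]'

```text
t: 18.7
eef_pos: [0.5105, 0.3418, 0.0961]
tool_rot: [0.681, 0.732, -0.002, 0.001]
wrist_force: [0.3, -0.2, 0.2]
opening: 0.0294
```

```bash
python3 look.py l10 160 254 150 130 85 120 160 130
```

```text
18.8 [0.51070897 0.34149727 0.09609539] 0.0296976850211054 [ 0.32316794  0.02685326 -0.57367194]
```

View pics/l10.png

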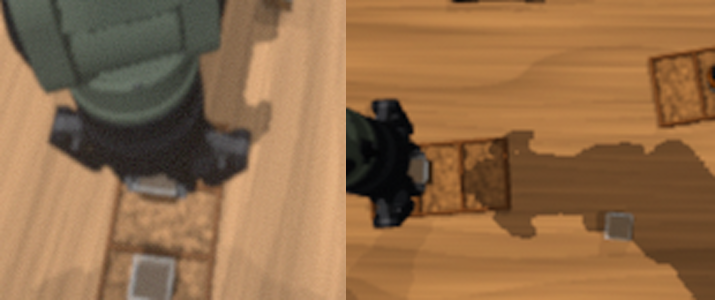

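Emit:
move_arm --plan '[0, -1.5, -40, 0, 0, 0, -1.5, -65, 0, 0, 0, -1.5, -70, 0, 0, 0, -1.5, -70, 0, 0]'

```text
t: 19.2
eef_pos: [0.5102, 0.3394, 0.0255]
tool_rot: [0.681, 0.732, -0.003, 0.001]
wrist_force: [0.5, 0.5, 0.0]
opening: 0.0294
```

```bash
python3 look.py l11 160 254 150 130 85 120 160 130
```

```text
19.3 [0.51172009 0.34039743 0.02737044] 0.029348581091771443 [-0.2921931  -0.70197974 -0.24248222]
```

View pics/l11.png

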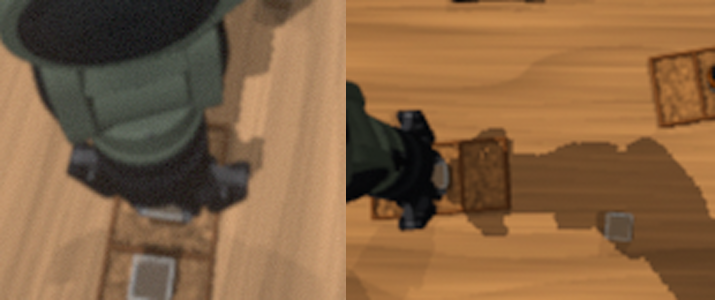

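Emit:
move_arm --plan '[0, 0, -4, 0, 0, 0, 0, -7, 0, 0, 0, 0, -9.5, 0, 0, 0, 0, -11, 0, 0, 0, 0, -12, 0, 0, 0, 0, -12.5, 0, 0, 0, 0, -12.5, 0, 0]'

```text
t: 20.0
eef_pos: [0.5117, 0.3404, 0.0161]
tool_rot: [0.681, 0.732, -0.001, 0.002]
wrist_force: [-2.5, -1.7, 8.9]
opening: 0.0293
```

Emit:
move_arm --plan '[0, 0, 0, 0, 0.52, 0, 0, 0, 0, 0.52, 0, 0, 0, 0, 0.52, 0, 0, 0, 0, 0.52, 0, 0, 20, 0, 0.52, 0, 0, 60, 0, 0.52, 0, 0, 100, 0, 0.8, -12, -50, 110, -0.12, 0.8, -24, -100, 110, -0.12, 0.8, -36, -150, 110, -0.12, 0.8, -48, -195, 110, -0.12, 0.8, -57, -220, 110, -0.12, 0.8]'

```text
t: 21.2
eef_pos: [0.4533, 0.1176, 0.126]
tool_rot: [0.725, 0.689, -0.002, 0.002]
wrist_force: [-0.3, -1.0, 0.6]
opening: 0.0682
```

```bash
python3 look.py l12 160 224 150 160 85 120 160 130
```

```text
21.3 [0.4530345  0.11758368 0.12594779] 0.06827422172442474 [ 0.42086866  0.32308049 -0.0552283 ]
```

View pics/l12.png

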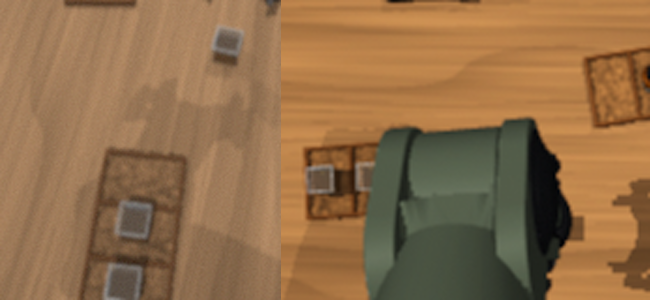

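Emit:
move_arm --plan '[2, 2, -40, 0, 0.8, 2, 2, -80, 0, 0.8, 2, 2, -105, 0, 0.8, 2, 2, -116, 0, 0.8, 2, 2, -116, 0, 0.8, 2, 2, -116, 0, 0, 2, 2, -116, 0, 0, 2, 2, -116, 0, 0, 2, 2, -116, 0, 0, 2, 2, -116, 0, 0, 2, 2, -116, 0, 0]'

```text
t: 22.4
eef_pos: [0.4564, 0.1199, 0.0113]
tool_rot: [0.725, 0.688, -0.001, 0.002]
wrist_force: [-1.1, 0.4, 6.2]
opening: 0.0295
```

Emit:
move_arm --plan '[0, 0, 45, 0, 0, 0, 0, 85, 0, 0, 16, 45, 85, 0.12, 0, 32, 90, 85, 0.12, 0, 48, 135, 85, 0.12, 0, 59, 166, 85, 0.12, 0, 59, 166, 85, 0.12, 0, 59, 166, 85, 0.12, 0, 59, 166, 45, 0.12, 0, 59, 166, 16, 0.12, 0, 59, 166, 16, 0.12, 0, 59, 166, 16, 0.12, 0]'

```text
t: 23.6
eef_pos: [0.5148, 0.2846, 0.0276]
tool_rot: [0.683, 0.73, -0.002, 0.002]
wrist_force: [-0.0, 1.0, 0.4]
opening: 0.029
```

```bash
python3 look.py l13 160 224 150 160 85 120 160 130
```

```text
23.7 [0.51663279 0.2857082  0.02914249] 0.02950929570001781 [ 0.13931838  0.53359008 -1.32925914]
```

View pics/l13.png

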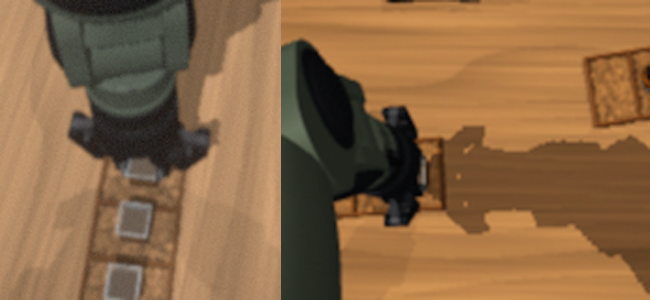

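Emit:
move_arm --plan '[-1, 0, -5, 0, 0, -1, 0, -8, 0, 0, -1, 0, -10.5, 0, 0, -1, 0, -12, 0, 0, -1, 0, -13, 0, 0, -1, 0, -14, 0, 0, -1, 0, -14, 0, 0]'

```text
t: 24.4
eef_pos: [0.5155, 0.2857, 0.0163]
tool_rot: [0.683, 0.73, 0.0, 0.003]
wrist_force: [-3.6, -1.9, 11.3]
opening: 0.0296
```

Release, lift and back off clear of the views.

Emit:
move_arm --plan '[0, 0, 0, 0, 0.52, 0, 0, 0, 0, 0.52, 0, 0, 0, 0, 0.52, 0, 0, 0, 0, 0.52, 0, 0, 20, 0, 0.52, 0, 0, 60, 0, 0.52, 0, 0, 110, 0, 0.8, 0, 0, 150, 0, 0.8, -40, -30, 180, 0, 0.8, -80, -60, 200, 0, 0.8, -120, -90, 200, 0, 0.8, -160, -100, 200, 0, 0.8]'

```text
t: 25.6
eef_pos: [0.3568, 0.185, 0.217]
tool_rot: [0.684, 0.73, 0.001, 0.004]
wrist_force: [-0.4, 0.3, 0.5]
opening: 0.0687
```

Run:
```python
from h import *
for n in("side","top"):
    im=arm.capture(n); cv2.imwrite(f"pics/{n}9.png",im)
    print(n)
s=arm.get_state(); print(s["t"],s["eef_pos"])
a=cv2.imread("pics/top9.png")[120:250,85:405]; b=cv2.imread("pics/side9.png")[60:384,180:330]
cv2.imwrite("pics/f1.png",cv2.resize(a,None,fx=2.4,fy=2.4,interpolation=cv2.INTER_CUBIC))
cv2.imwrite("pics/f2.png",cv2.resize(b,None,fx=1.8,fy=1.8,interpolation=cv2.INTER_CUBIC))
```

```text
side
top
25.7 [0.34935772 0.18376882 0.21498009]
```

View pics/f1.png

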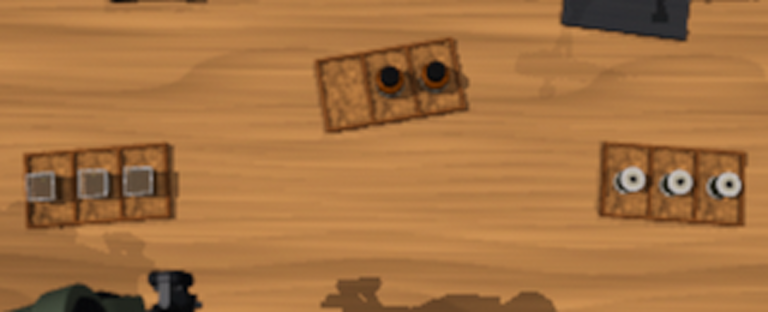

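View pics/f2.png

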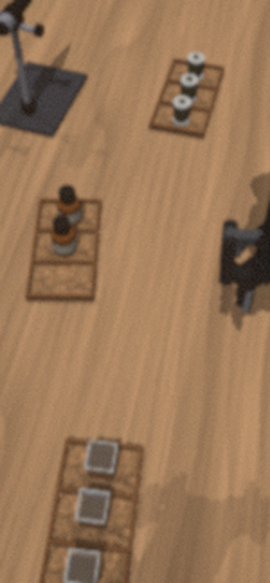

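Run:
```python
from h import *
t=cv2.resize(cv2.imread("pics/top9.png"),None,fx=4,fy=4,interpolation=cv2.INTER_CUBIC)
hsv=cv2.cvtColor(t,cv2.COLOR_BGR2HSV).astype(int); S,V=hsv[...,1],hsv[...,2]
roi=np.zeros(S.shape,bool); roi[520:900,340:1620]=1
for nm,mk in(("grey",(S<95)&(V>70)),("dark",V<60)):
  for i,m,st,ce in blobs(mk&roi,400,5000):
    c=(ce+.5)/4-.5; print(nm,st[4],c.round(1),ray("top",*c,.042 if nm=="grey" else .063).round(4))
def tray(c,yaw):
    y=np.radians(yaw); return [(np.array(c)+d*np.array([-np.sin(y),np.cos(y)])).round(4).tolist() for d in(-.054,0,.054)]
print(tray((.511,.340),4.7),tray((.635,.002),10.7),tray((.523,-.33),-3))
a,b=cv2.imread("pics/top0.png"),cv2.imread("pics/top9.png")
d=cv2.absdiff(a,b).max(2); print("vise",d[85:140,315:385].mean(),"box",d[35:125,125:198].mean(), d[85:140,315:385].max(), d[35:125,125:198].max())
arm.sign_off()
```

```text
grey 1669 [141.9 195. ] [0.5145 0.2861]
grey 1775 [347.2 194.7] [ 0.5242 -0.2731]
grey 1468 [123.4 196.2] [0.5105 0.3359]
grey 1751 [366.7 195.8] [ 0.5219 -0.3268]
grey 1492 [101.8 197.2] [0.507 0.394]
grey 1782 [386.8 196.8] [ 0.5201 -0.3818]
dark 2832 [352.7 131.8] [ 0.6951 -0.2856]
dark 866 [266.2 149.5] [ 0.6417 -0.0494]
dark 865 [247.1 151.5] [0.6352 0.0024]
[[0.5154, 0.2862], [0.511, 0.34], [0.5066, 0.3938]] [[0.645, -0.0511], [0.635, 0.002], [0.625, 0.0551]] [[0.5202, -0.3839], [0.523, -0.33], [0.5258, -0.2761]]
vise 6.40935064935065 box 6.176560121765601 13 12
the job is handed in; nothing more can be done
```

All five pieces are put away and the job is handed in, after about 26 s of the 120 s allowed.

- **Spools:** they stand in the spool tray's y = 0 and +54 mm bays.
- **Bead boxes:** they stand in the bead tray's y = 0 and −54 mm bays.
- **Bottle:** it stands in the wooden bottle tray's y = −54 mm bay. I left the turquoise look-alike tray alone.

Each piece was lowered until the wrist force showed contact (5 to 11 N), with the tool about 5 mm above its height when it gripped the piece on the table. Only then did I release it.

- **Position check:** in the final top view, each piece I placed lies within about 4 mm of its bay centre. The side view shows them upright.
- **Bystanders:** comparing the top views from before and after, the areas around the vise and the fly box changed by at most 13 of 255 grey levels, spread evenly. I read that as noise, so neither has moved.
- **Disagreements:** before the grasps, the top and side views differed by up to about 5 mm on the box positions. After placing, the y = 0 bead box reads about 4 mm in y from where I released it, and the bottle cap about 3 mm in x. I put this down to calibration and to side walls caught in the masks; the bays have more room than that. No check failed.

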